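# Close the filter drawer and restart the sample pump

### The job

The gas analyser's filter drawer has been left open after a filter change. Push the drawer fully home until it snaps in at its catch, then restart the sample pump: press the selector knob right down, keep it down while you turn it clockwise as far as it goes, and let it spring back up. Leave the other things on the bench where they are.

Things in the scene. Friction and masses are not known exactly. Their poses are not given: they have to be found in the camera images.
- analyser: Beige steel bench-top gas analyser, fixed, 260 mm deep x 240 wide x 255 high (a metal measuring head on its roof reaches 365). Origin: centre of its underside, on the bench. Own -x points out of its front; the drawer slides in level along own +x. Its recessed lower front lies at own x = -130 mm; its upper part overhangs.
- drawer_face (a point): Point on the flat outer face of the beige drawer front (168 mm wide x 80 high, 22 to 102 above the bench, no handle), on its centre line, 55 above the bench. Same axes as the analyser: +x is the way to push. Shut, the face lies at the analyser's own x = -140 mm.
- overhang_edge (a point): Middle of the lower front edge of the analyser's overhang (250 mm wide, 210 to 255 above the bench), 50 mm farther out than the shut drawer's face: an upright tool strikes it before the drawer is home; a tool leant about 40 degrees, tip towards the drawer and wrist away, clears it.
- drawer (a joint): How far the drawer is out, m: 0 = fully home against its stop, 0.11 = farthest out. About 3 N of friction. From about 0.018 out a sprung catch resists (about 7 N more); past 0.008 the push eases, and from about 0.004 the drawer snaps in to 0 by itself and is held there.
- selector: Pump selector: grey housing 105 x 105 mm on a dark foot 120 x 120, bolted down, flat top 70 above the bench, with the knob on top. Origin: centre of its underside. It and the gauge, a like housing with a round dial instead of a knob, may stand in either order.
- knob_grip (a point): On the selector knob's axis, in its upright grip bar, at the height to hold it: 112 mm above the bench when up, 8 below the bar's top. Dark bar 46 long (own x) x 14 thick (own y, the way to close the fingers) x 28 high, on a dark disc, 50 diameter, top at 92, that moves with it. A pointed end and white line mark own -x. The axes turn with the knob; z is up.
- selector_press (a joint): How far the knob is pressed down, m: 0 = sprung up, 0.010 = fully down. Spring: about 3 N to start, 10 N fully down. At both ends of the turn it springs up when released; in between it stays down on an inner rim.
- selector_turn (a joint): Knob's turn clockwise seen from above, rad: 0 = stopped, 1.05 = running, against the end stop. Keyed: from 0.09 to 0.96 it turns only while pressed down 7.5 mm or more, against about 0.05 N m; do not wrench it round unpressed. It stays where it is left.
- meter: Gauge: grey housing 110 x 110 x 70 with a round steel dial on top (84 high in all), fixed. Origin: centre of its underside.
- spare_filter: Pale loose filter ring, 60 diameter, 20 high, lying flat. Origin: centre of its underside.
- wrench: Loose steel wrench 150 long along own x, lying flat. Origin: centre of its underside.
- flask: Loose amber glass bottle, 60 diameter, 130 high, upright. Origin: centre of its underside.
- jar: Loose white jar, 56 diameter, 70 high, upright. Origin: centre of its underside.
- screwdriver: Loose screwdriver 170 long along own x, lying flat. Origin: under its middle.
- parts_tray: Loose steel tray 130 x 180 x 35. Origin: centre of its underside.
There are look-alikes about, which are no part of the job. What is shaped like the selector but blue or turquoise is not meant.

How it is judged:
By the outcome, as a careful person would: the job done as asked, in the order asked, and still so for the second after the job is handed in, with the robot touching nothing.
It also fails if it takes over 56 s, if anything falls off the work surface, if the arm or the gripper's body presses on something with over 40 N, if the wrist force passes 120 N, or if a joint passes its speed limit or range.

### The arm

A 6-joint arm with a two-finger parallel gripper is mounted at the origin on the work surface. World frame = base frame: x ahead of the robot, y to its left, z up, the work surface at z = 0. Lengths are in mm, angles in rad, forces in N, time in s.
With the tool pointing down it reaches from about 250 to 850 mm from the base axis. Payload 12.5 kg.
Tool frame: the origin (TCP) lies between the finger pads; the fingertips stand 17 mm ahead of it and the grasp point (between the pads) lies 2 mm behind it; z points along the fingers, y is the line along which they close (so a half turn about z gives the same grasp; the last joint's range is limited). The gripper opens to 93 mm and grips with 3 to 60 N. Pads are 15 mm wide; open, the fingers measure 128 mm over their backs; the gripper's body (75 mm by 188 mm) begins 65 mm behind the grasp point.
Start: joints at [1.246, 0.351, 1.652, -0, 1.139, -0.085], TCP at [130.598, 534.255, 235.633] pointing down, gripper open.
Joint ranges: [-2.75, 2.75], [-0.79, 2.1], [0.01, 2.65], [-1.57, 4.71], [0.07, 3.14], [-2.87, 2.87]. Speed limits (rad/s): [2.22, 2.22, 2.79, 3.14, 3.14, 3.14].

### API

Orientations are given as a unit quaternion [x, y, z, w].
In Python, from workcell import arm gives the robot as it stands. The module is installed in compiled form; this text tells all that it offers. Calls block until the motion is done:
- arm.move_to(position, orientation): joint-space move of the TCP to a pose.
- arm.movel(position, rate=150, rot=None): straight line of the TCP; rot=None keeps the orientation; rate is the mean speed in mm/s.
- arm.goto_joints(angles): joint-space move.
- arm.command_gripper(opening, newtons=None): opening from 0.0 (shut) to 1.0 (fully open); newtons is the grip in N (None keeps the last); returns when the fingers have stopped.
- arm.wait(seconds).
- arm.ik(position, orientation): joint angles nearest the present ones, or None.
- arm.grab_frame(name): name is "scene" or "top"; returns a dict with "color" (480x640x3 uint8, red, green, blue), "intrinsics" (3x3 intrinsics, pixels), "view" (4x4, takes a point from world to camera coordinates). Camera axes: x right, y up, looking along -z (the intrinsics and any distortion apply to the point x, -y, -z); pixel columns grow to the right and rows downward; lengths in mm; the calibration is good to about 2 mm. A picture is of the moment at which its call begins. There is no depth.
A pose or a line that the arm cannot do raises arm.Unreachable and nothing moves.
- arm.finish_job(): hands the job in; it is judged then, once.
Readings, each from a call of its own:
- arm.get_time(): time.
- arm.get_joint_pos(): joint angles.
- arm.get_joint_vel(): joint speeds.
- arm.get_effort(): joint torques, N m.
- arm.get_tool_pos(): TCP position.
- arm.get_eef_rot(): TCP orientation.
- arm.get_ft_force(): force on the tool from outside, world axes, zero at the start.
- arm.get_torque(): the same for the moment, N m.
- arm.get_width(): opening from 0.0 (shut) to 1.0 (fully open).
- arm.get_grip_force(): force on a finger pad.
Only numpy, scipy, OpenCV 4.12 (cv2) and the standard library are available. Lean on these libraries where they do the work, as an engineer would, in place of code of your own. Each camera call takes 0.05 s, during which the arm holds its last target. There are 200 camera calls.

## Working session

There is one attempt and no reset: what is moved stays moved. The work goes in short steps, each a Python script; the robot and the scene stay as the last script left them, time stands still between calls to the robot, and variables do not carry over. Pictures are saved under pics/ and viewed, at most 10 in all, crops included, and the job is handed in when it is done.

```bash
mkdir -p pics; ls; python3 - <<'E'
from workcell import arm
import cv2,pickle
d={}
for n in("scene","top"):
    f=arm.grab_frame(n);d[n]=f;cv2.imwrite(f"pics/{n}0.png",f["color"][:,:,::-1])
    print(n,{k:(v.tolist() if k in("intrinsics","view") else (v.shape if k=="color" else v)) for k,v in f.items()})
pickle.dump(d,open("f0.pkl","wb"));print(arm.get_time())
E
```

```text
pics
scene {'color': (480, 640, 3), 'intrinsics': [[605.4436456321654, 0.0, 329.0704749482016], [0.0, 605.4436456321654, 249.11766482741416], [0.0, 0.0, 1.0]], 'view': [[0.2698246342552937, 0.9628371458481078, 0.011802428735926273, -238.7360748746054], [-0.6072283336769689, 0.1606309566075558, 0.7781204576151646, 202.1454103229753], [0.7473074451180644, -0.21712283701723123, 0.6280041847923469, -1751.1346894871833], [0.0, 0.0, 0.0, 1.0]]}
top {'color': (480, 640, 3), 'intrinsics': [[599.6042499341011, 0.0, 329.3303219008599], [0.0, 599.6042499341011, 234.0314481183587], [0.0, 0.0, 1.0]], 'view': [[0.00048624177301447556, -0.9999913736291213, 0.004125074094080097, 112.71383207576892], [0.9894480462835631, 0.0010787778903914881, 0.14488409141069594, -541.1481198751441], [-0.14488729162551792, 0.0040110978056733665, 0.9894400354846249, -1375.8470101667867], [0.0, 0.0, 0.0, 1.0]]}
0.1
```

View pics/scene0.png

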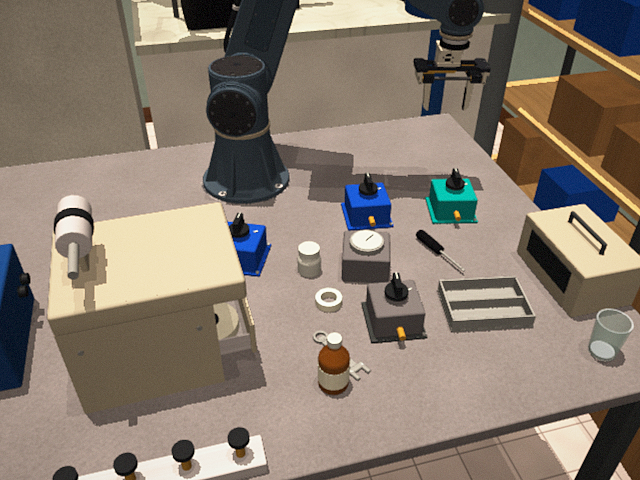

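View pics/top0.png

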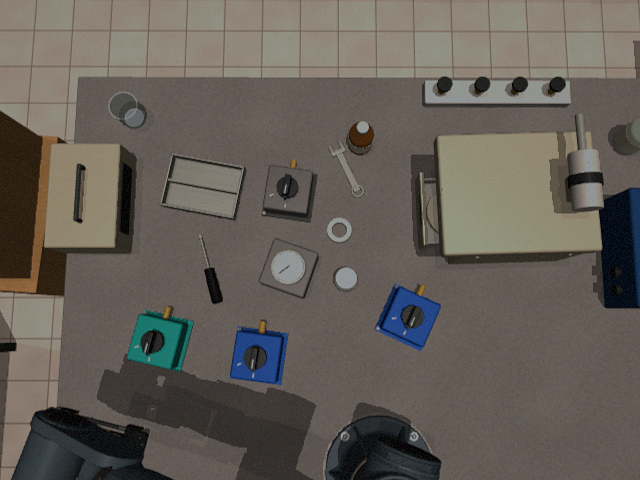

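The "top" picture shows the grey selector with its knob at (287,186). These could be taken for it: grey gauge with a round dial (289,267), blue ones (257,356) and (411,316), and turquoise (152,342). The open drawer's front strip is at about (420-438,172-245), and the analyser's front faces image left. I choose the grey one with a bar knob and check it in close crops.

```bash
cat >h.py <<'E'
import numpy as np,cv2,pickle
def proj(f,p):
    c=f["view"]@np.append(p,1); q=f["intrinsics"]@np.array([c[0],-c[1],-c[2]]); return q[:2]/q[2]
def ray(f,px):
    d=np.linalg.inv(f["intrinsics"])@np.array([*px,1.]); R=f["view"][:3,:3]
    return -R.T@f["view"][:3,3], R.T@np.array([d[0],-d[1],-d[2]])
def onz(f,px,z):
    o,d=ray(f,px); return o+d*(z-o[2])/d[2]
def tri(f1,p1,f2,p2):
    o1,d1=ray(f1,p1);o2,d2=ray(f2,p2);d1/=np.linalg.norm(d1);d2/=np.linalg.norm(d2)
    s=np.linalg.lstsq(np.c_[d1,-d2],o2-o1,rcond=None)[0]
    a,b=o1+s[0]*d1,o2+s[1]*d2; return (a+b)/2,np.linalg.norm(a-b)
E
python3 - <<'E'
from h import *
d=pickle.load(open("f0.pkl","rb"))
T=d["top"]["color"];S=d["scene"]["color"]
def crop(im,x,y,w,h,s):return cv2.resize(im[y:y+h,x:x+w],None,fx=s,fy=s,interpolation=cv2.INTER_CUBIC)
a=np.hstack([crop(T,255,150,66,50+0+16,6),crop(S,355,262,66,66,6)])
b=np.hstack([crop(T,405,120,66,132+0,3)[:,:198],crop(S,205,270,100,100,4)[:396]])
b=np.hstack([crop(T,405,125,66,66,3)[:0]]) if 0 else b
cv2.imwrite("pics/sel.png",a[:,:,::-1]);cv2.imwrite("pics/drw.png",np.hstack([crop(T,405,130,66,132,4),crop(S,200,265,100,132,4)])[:,:,::-1])
E
```

```text
(no output)
```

View pics/sel.png

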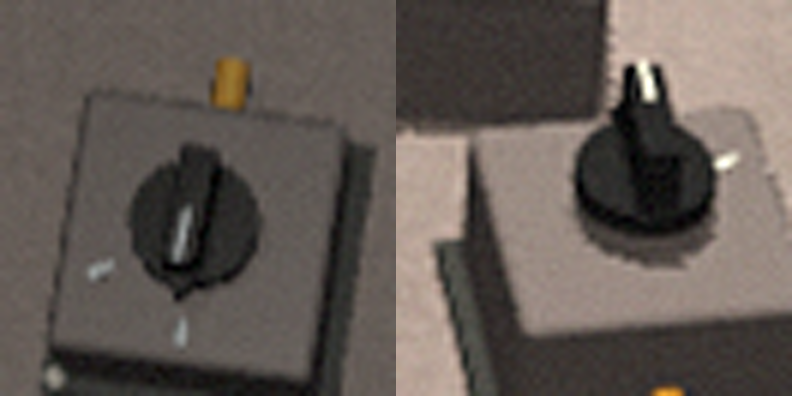

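View pics/drw.png

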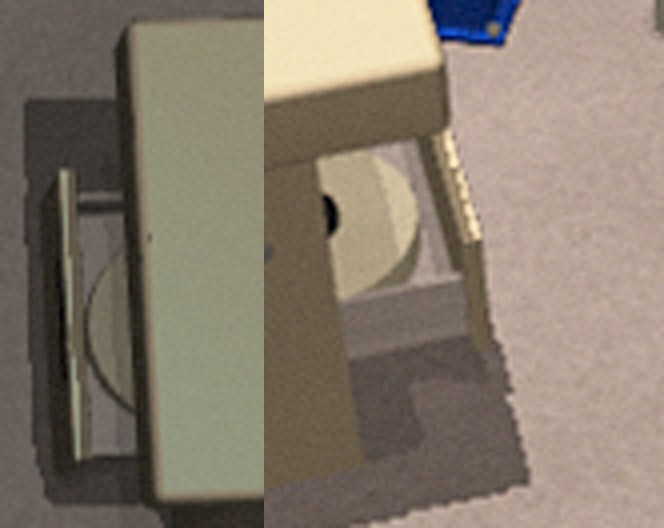

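The crops confirm the choice: a grey selector with a dark bar knob, pointer towards the first white mark at crop (180,330), second mark 60° clockwise at (100,268). In the drawer crop the front's outer top edge runs about (60,172)-(74,462). Now I measure.

```bash
python3 - <<'E'
from h import *
np.set_printoptions(precision=1,suppress=True)
d=pickle.load(open("f0.pkl","rb"));T,S=d["top"],d["scene"]
t=lambda u,v,s=6,o=(255,150):(o[0]+(u+.5)/s-.5,o[1]+(v+.5)/s-.5)
sT=lambda u,v:t(u,v,6,(255,150)); sS=lambda u,v:t(u-396,v,6,(355,262))
dT=lambda u,v:t(u,v,4,(405,130)); dS=lambda u,v:t(u-264,v,4,(200,265))
for n,a,b in[("disc",(194,225),(645,168)),("bartop",(192,207),(645,84)),("hs NW",(90,92),(525,335)),("hs NE",(345,130),(470,135)),("hs SE",(305,383),(750,105))]:
    print(n,*tri(T,sT(*a),S,sS(*b)))
H=[onz(T,sT(*p),70) for p in[(90,92),(345,130),(305,383),(52,345)]]
print("housing c",np.mean(H,0),[np.linalg.norm(H[i]-H[i-1]) for i in range(4)],np.degrees(np.arctan2(*(H[0]-H[3])[1::-1])))
# dark knob mask
g=T["color"][150:216,255:321].max(2)
m=(g<55).astype(np.uint8);n,l,st,c=cv2.connectedComponentsWithStats(m);k=l[37,31];print(st[k],c[k]+[255,150],"z105",onz(T,c[k]+[255,150],100))
e=[onz(T,sT(*p),120) for p in[(203,148),(178,265)]];print("bar z120",e,np.mean(e,0),np.linalg.norm(e[0]-e[1]),np.degrees(np.arctan2(*(e[1]-e[0])[1::-1])))
w=[onz(T,sT(*p),120) for p in[(187,208),(180,258)]];print("line",np.degrees(np.arctan2(*(w[1]-w[0])[1::-1])))
# drawer and analyser
print("drawer near corner",*tri(T,dT(60,172),S,dS(482,240)))
D=[onz(T,dT(*p),102) for p in[(60,172),(74,462)]];print("drawer edge",D,np.linalg.norm(D[0]-D[1]),np.degrees(np.arctan2(*(D[1]-D[0])[1::-1])))
R=[onz(T,dT(*p),255) for p in[(120,30),(150,500)]];print("roof edge",R,np.linalg.norm(R[0]-R[1]),np.degrees(np.arctan2(*(R[1]-R[0])[1::-1])))
E
```

```text
disc [642.8 211.3  89.9] 0.6350739057273423
bartop [640.9 209.1 127.7] 0.1714036871190564
hs NW [688.6 205.7  63.3] 99.48001622586877
hs NE [665.  145.1 140.9] 14.368556207841126
hs SE [601.6 214.2  83.3] 99.10772493098807
housing c [642.5 210.7  70. ] [np.float64(101.5447256066285), np.float64(100.92645640202232), np.float64(101.5139064470755), np.float64(99.11095027941437)] -7.4688432479091285
[   0    0   66   66 3608] [286.8 179.8] z105 [657.4 210.8 100. ]
bar z120 [array([665.4, 205.8, 120. ]), array([620.5, 214.7, 120. ])] [643.  210.3 120. ] 45.785505814015885 168.80876377365806
line 172.83203921538592
drawer near corner [675.  -92.9  99.6] 1.5831582836562152
drawer edge [array([674.2, -93.3, 102. ]), array([506.9, -97.6, 102. ])] 167.37944164451068 -178.5257985101637
roof edge [array([ 710.1, -101.3,  255. ]), array([ 468.3, -110.2,  255. ])] 241.9150486888688 -177.89619310480964
```

The drawer face centre comes out at about (590.5, -95.5), width 167 against 168 given. The push direction is about (0.031, -1), and the drawer is about 60 mm out. The knob axis is at (642.7, 210.8), disc top z 90 against 92 given, bar length 45.8 against 46, and the bar's own -x is at about 171°. IK check, then push the drawer.

```bash
cat >>h.py <<'E'
from scipy.spatial.transform import Rotation as Ro
def quat(z,y):
    z=np.array(z,float)/np.linalg.norm(z); y=np.array(y,float); y-=z*(y@z); y/=np.linalg.norm(y)
    return Ro.from_matrix(np.c_[np.cross(y,z),y,z]).as_quat()
P=np.array([.029,-1,0]);P/=np.linalg.norm(P); L=np.radians(40)
Z=P*np.sin(L)+np.array([0,0,-np.cos(L)])
F=np.array([590.5,-95.5,55.])
def face(s): # TCP for tip s mm along the push from the first face position
    return F+P*s-17*Z
def down(deg): return quat([0,0,-1],[np.cos(np.radians(deg)),np.sin(np.radians(deg)),0])
K=np.array([642.7,210.8,0])
E
python3 - <<'E'
from h import *
from workcell import arm
np.set_printoptions(precision=3,suppress=True)
for sg in(1,-1):
    q=quat(Z,[sg,0,0])
    for p in([560,60,300],face(-40),face(0),face(62)):print(sg,p,np.array(arm.ik(list(map(float,p)),list(q)) or 0))
for a in(81,21,-99,-159):print(a,np.array(arm.ik([642.7,210.8,110.],list(down(a))) or 0))
E
```

```text
Traceback (most recent call last):
ValueError: The truth value of an array with more than one element is ambiguous. Use a.any() or a.all()
```

```bash
python3 - <<'E'
from h import *
from workcell import arm
np.set_printoptions(precision=3,suppress=True)
for sg in(1,-1):
    q=quat(Z,[sg,0,0])
    for p in([560,60,300],face(-40),face(0),face(62)):print(sg,np.array(p),arm.ik(list(map(float,p)),list(q)))
for a in(81,21,-99,-159):print(a,arm.ik([642.7,210.8,110.],list(down(a))))
E
```

```text
1 [560  60 300] [ 0.311  0.438  1.513 -0.671  1.452  0.478]
1 [589.024 -44.594  68.023] [ 0.129  0.742  1.658 -0.847  1.022  0.686]
1 [590.183 -84.577  68.023] [ 0.062  0.735  1.674 -0.883  0.982  0.659]
1 [ 591.98  -146.551   68.023] [-0.044  0.73   1.684 -0.934  0.923  0.612]
-1 [560  60 300] [ 0.311  0.438  1.513 -0.671  1.452 -2.664]
-1 [589.024 -44.594  68.023] [ 0.129  0.742  1.658 -0.847  1.022 -2.456]
-1 [590.183 -84.577  68.023] [ 0.062  0.735  1.674 -0.883  0.982 -2.482]
-1 [ 591.98  -146.551   68.023] [-0.044  0.73   1.684 -0.934  0.923 -2.53 ]
81 [ 0.248  0.711  1.391 -0.     1.039 -1.166]
21 [ 0.248  0.711  1.391 -0.     1.039 -0.118]
-99 [ 0.248  0.711  1.391 -0.     1.039  1.976]
-159 None
```

```bash
python3 - <<'E'
from h import *
from workcell import arm
np.set_printoptions(precision=1,suppress=True)
q=quat(Z,[1,0,0])
arm.move_to([560.,60.,300.],q)
arm.command_gripper(0.0,20)
arm.move_to(face(-40),q)
f0=np.array(arm.get_ft_force());print(arm.get_time(),arm.get_tool_pos(),f0)
arm.movel(face(-12),100)
s=-12
while s<70:
    ds=4 if s<40 else 1.5
    s+=ds; arm.movel(face(s),60 if s<40 else 25)
    f=-(np.array(arm.get_ft_force())-f0)@P
    print(f"{s:.1f}:{f:.1f}",end=" ")
    if f>(20 if s>50 else 30): break
print("\n",arm.get_time(),arm.get_tool_pos(),(np.array(arm.get_tool_pos())-face(0))@P)
fr=arm.grab_frame("scene");cv2.imwrite("pics/s1.png",cv2.resize(fr["color"][170:410,20:340],None,fx=2,fy=2)[:,:,::-1])
E
```

```text
4.8417 [589.9 -44.1  69.3] [ 1.  -0.9 -0.5]
-8.0:1.5 -4.0:1.5 0.0:2.1 4.0:1.5 8.0:1.1 12.0:1.3 16.0:1.3 20.0:1.6 24.0:1.0 28.0:1.0 32.0:1.6 36.0:1.2 40.0:7.7 41.5:10.8 43.0:11.2 44.5:10.1 46.0:8.4 47.5:7.5 49.0:5.4 50.5:3.9 52.0:2.1 53.5:1.9 55.0:1.1 56.5:8.1 58.0:16.6 59.5:27.3 
 11.8333 [ 591.9 -141.4   67.9] 56.82015795066393
```

View pics/s1.png

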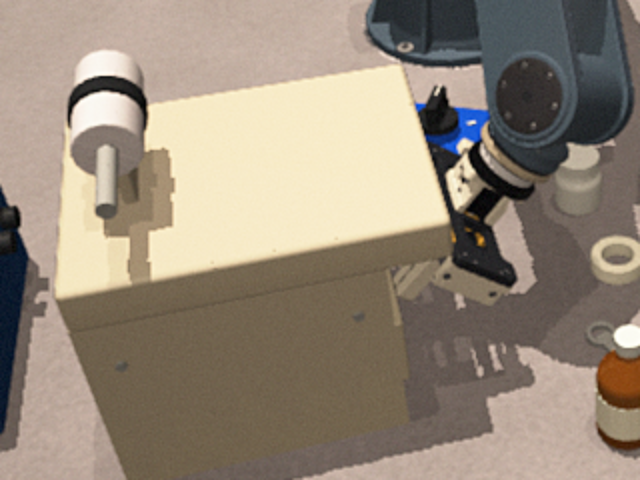

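The picture shows the drawer front flush under the overhang, with the fingertips against it at (405,275). The force profile also fits: catch resistance of about 11 N some 15 mm before the stop, easing to 1 N, then a hard stop. Retract, then grip the knob.

```bash
python3 - <<'E'
from h import *
from workcell import arm
np.set_printoptions(precision=1,suppress=True)
arm.movel(face(0),120)
arm.movel([570.,30.,280.],250)
arm.move_to(K+[0,0,210],down(81))
arm.command_gripper(0.5,30)
arm.movel(K+[0,0,135],120)
f0=arm.get_ft_force()
for n in("top","scene"):
    f=arm.grab_frame(n);c=f["color"]
    i=c[140:220,240:340] if n=="top" else c[230:350,330:480]
    cv2.imwrite(f"pics/{n}2.png",cv2.resize(i,(600,480),interpolation=cv2.INTER_CUBIC)[:,:,::-1])
cv2.imwrite("pics/g2.png",np.hstack([cv2.resize(cv2.imread(f"pics/{n}2.png"),(400,320)) for n in("top","scene")]))
print(arm.get_time(),arm.get_tool_pos(),f0,arm.get_width())
E
```

```text
16.8583 [643.2 210.9 136.1] [-0.3 -0.3 -0.3] 0.49974891966579627
```

View pics/g2.png

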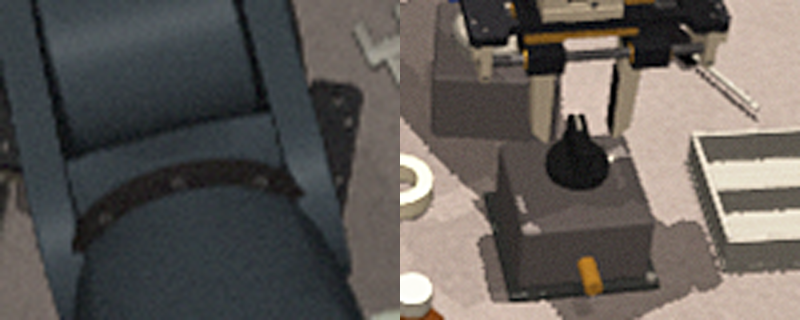

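The scene half shows the bar at (575,130) centred between the fingers at (540,110) and (625,110). Descend, grip and check the forces.

```bash
python3 - <<'E'
from h import *
from workcell import arm
np.set_printoptions(precision=2,suppress=True)
R=lambda t:print(t,round(arm.get_time(),1),np.array(arm.get_tool_pos()),"F",np.array(arm.get_ft_force()),"M",np.array(arm.get_torque()),"w",round(arm.get_width()*93,1),arm.get_grip_force())
arm.movel(K+[0,0,111],50);R("down")
arm.command_gripper(0.0,35);R("grip")
for z in(105,102,100,98.5):
    arm.movel(K+[0,0,z],20);R(z)
    if arm.get_ft_force()[2]>22:break
E
```

```text
down 17.5 [642.73 210.8  110.92] F [ 0.36 -0.63  0.26] M [0.04 0.03 0.04] w 46.5 0.0
grip 18.1 [642.77 212.04 111.16] F [0.03 6.98 0.03] M [ 1.19 -0.08 -0.02] w 13.8 34.991310238838196
105 18.6 [642.93 212.06 106.04] F [-3.09  5.79  6.01] M [ 0.94  0.47 -0.01] w 13.5 34.99676764011383
102 18.9 [642.95 212.07 103.22] F [-2.77  6.68  8.18] M [0.92 0.66 0.02] w 13.6 34.9981552362442
100 19.1 [642.98 212.12 101.41] F [-3.61  5.64  9.76] M [ 0.96  0.68 -0.04] w 13.9 34.998779296875
98.5 19.4 [643.14 212.16 101.  ] F [-6.58  5.6  17.81] M [ 0.8   1.28 -0.  ] w 13.9 35.001078844070435
```

Fully down, at 10 mm and a hard stop. The bar pulled the tool to y=212.1, so I recentre there and turn in steps.

```bash
python3 - <<'E'
from h import *
from workcell import arm
np.set_printoptions(precision=2,suppress=True)
def yaw():
    y=Ro.from_quat(arm.get_eef_rot()).as_matrix()[:,1];return round(float(np.degrees(np.arctan2(y[1],y[0]))),1)
R=lambda t:print(t,round(arm.get_time(),1),yaw(),np.array(arm.get_tool_pos()),"F",np.array(arm.get_ft_force()),"Mz",round(arm.get_torque()[2],2),"w",round(arm.get_width()*93,1))
C=np.array([643,212.1,98.7])
arm.movel(C,20);R("c")
for a in(71,61,51,41,31,25,22,20,18,16,14):
    # about 0.4 s per step
    arm.movel(C+[0,0,0.01],1,down(a)) if 0 else arm.move_to(C,down(a))
    R(a)
    if abs(arm.get_torque()[2])>.6:break
E
```

```text
c 19.6 81.0 [643.22 212.5  100.99] F [-6.44 -0.8  17.96] Mz -0.02 w 13.7
71 19.9 71.0 [643.28 212.8  101.  ] F [-6.84  1.68 16.48] Mz -0.03 w 13.5
61 20.2 61.0 [643.4  213.07 101.01] F [-6.26  3.59 15.24] Mz -0.07 w 13.3
51 20.5 51.0 [643.52 213.32 100.98] F [-4.73  4.47 15.07] Mz 0.01 w 13.8
41 20.8 41.0 [643.74 213.52 101.03] F [-2.63  6.22 14.52] Mz -0.08 w 13.8
31 21.1 31.0 [643.97 213.7  101.03] F [-2.49  7.35 13.71] Mz -0.03 w 13.9
25 21.3 25.0 [644.14 213.76 101.05] F [-0.45  7.16 11.76] Mz 0.01 w 14.0
22 21.6 22.0 [644.2  213.84 101.03] F [-0.55  8.01 12.21] Mz 0.0 w 13.9
20 21.8 20.1 [644.25 213.86 101.03] F [ 0.04  7.51 12.65] Mz 0.65 w 14.1
```

Mz jumps at 20°, so the knob is on the end stop. Let it rise, release and back off, then check.

```bash
python3 - <<'E'
from h import *
from workcell import arm
np.set_printoptions(precision=2,suppress=True)
C=np.array([644,213.6,0]);q=down(20.3)
for z in(104,108,111):
    arm.movel(C+[0,0,z],25,q);print(z,np.array(arm.get_tool_pos()),np.array(arm.get_ft_force()),arm.get_torque()[2])
arm.command_gripper(0.5,10)
arm.movel(C+[0,0,170],100)
arm.move_to([450.,330.,280.],down(60))
print(arm.get_time(),arm.get_ft_force())
d={n:arm.grab_frame(n) for n in("top","scene")}
pickle.dump(d,open("f3.pkl","wb"))
a=d["top"]["color"];s=d["scene"]["color"]
z=lambda i:cv2.resize(i,(390,390),interpolation=cv2.INTER_CUBIC)
cv2.imwrite("pics/e.png",np.hstack([z(a[150:216,255:321]),z(s[262:328,355:421])])[:,:,::-1])
cv2.imwrite("pics/etop.png",a[:,:,::-1])
E
```

```text
104 [644.37 214.23 105.24] [-1.61  2.94  6.7 ] 0.6018774106144056
108 [644.32 214.2  108.83] [0.38 3.03 5.14] 0.5805795671187827
111 [644.24 214.06 111.11] [0.88 4.36 1.75] 0.6071639499352669
25.2333 [ 0.1   0.31 -0.42]
```

View pics/e.png

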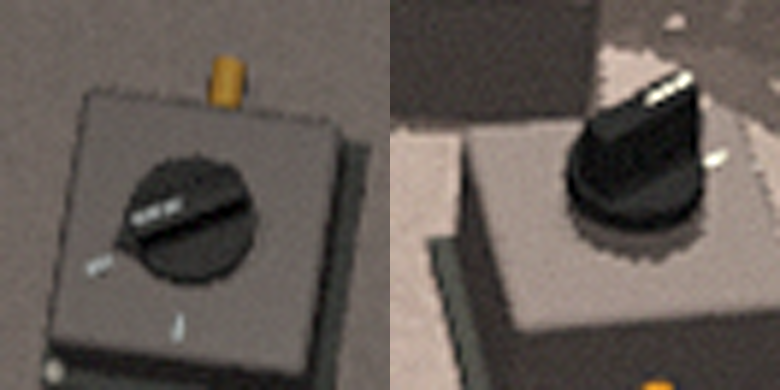

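View pics/etop.png

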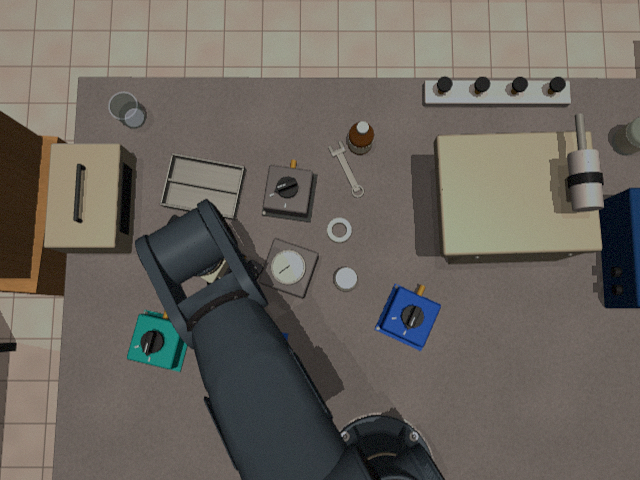

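The knob's pointer at crop (120,243) now points at the running mark (100,265), and the disc stands up again with its shadow visible beneath. In the top view the drawer is gone under the overhang and the loose items are where they were. Handing in.

```bash
python3 -c "
from workcell import arm
print(arm.finish_job())"
```

```text
the job is handed in; nothing more can be done
None
```

The drawer is home at its catch and the selector knob is turned to running and sprung back up. The other things on the bench look undisturbed, and I handed the job in at about 25 s.

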